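# Square the core box and hold the inspection mirror on its stud

## Task

Push the grey core box square and flush into the corner of the fence, against both bars. Then turn the sprung mirror by its lever post with the fingers until the camera, looking into the mirror, has the brass stud on the box's side in the middle of its view, and finish while holding the mirror at that angle: do not let go, it springs back. Leave the spray can, screwdriver and flange alone.

Things in the scene. Friction and masses are not known exactly. Their poses are not given: they have to be found in the camera images.
- nest: Fixed aluminium plate 240 (x) x 220 (y) x 10 mm with two dark steel fence bars on it, 20 mm thick, tops 40 mm above the table: one along its +x edge, inner face at x = +100 mm; one along its -y edge, inner face at y = -90 mm. They meet at (+100, -90) mm. Origin: centre of the plate's underside, on the table.
- core_box: Loose grey block 100 x 100 x 60 mm, 0.3 to 0.55 kg, with a round cavity 66 mm wide, 45 mm deep, open at the top. Starts flat on the nest plate, 20 to 50 mm from home along each axis, up to 17 degrees from square. Origin: centre of its underside. Home: its +x side on the nest's +x bar, -y side on the -y bar; origin then at (+50, -40, +10) mm in the nest's frame, axes parallel.
- marker (a point): Centre of the flat brass stud, 16 mm wide (1 mm proud, look only), on the middle of the core box's +y side, 32 mm above the box's underside. Axes as the box.
- viewer: Fixed dark steel base plate 260 (x) x 90 (y) x 12 mm that carries a black camera (50 x 44 mm, top 64 mm above the table) at its +x end and the mirror at its -x end. The camera looks along the base's -x at the mirror pivot. Origin: centre of the underside.
- lens (a point): Centre of the camera's lens front, 42 mm above the table, 150 mm from the mirror pivot. The camera sees the stud by way of the mirror when the mirror's normal halves the horizontal angle between the directions pivot-to-lens and pivot-to-stud.
- mirror: Mirror 60 wide x 50 mm tall on an upright pivot 90 mm from the viewer's origin along its -x. Origin: on the pivot axis at table height; x = normal out of the reflecting face, z up. At rest x points 0.15 rad clockwise (from above) of the viewer's +x; it turns clockwise up to 1.1 rad more against a return spring (0.1 N m at rest, +0.25 N m per rad).
- lever_post (a point): On the axis of the upright round steel post, 12 mm in diameter, at the end of the mirror's lever, 85 mm from the pivot on the mirror's back side (its -x) and fixed to the mirror. The point is 110 mm above the table; the post's top is at 125 mm. The lever is a flat bar 14 mm wide along the mirror's -x, its top 78 mm above the table.
- pointer: Thin steel needle 87 mm long, with a wider tip, close over the viewer's base (15 mm above the table) on the mirror's pivot, geared to turn twice as far as the mirror: its x axis always points along the camera's view after the mirror. Look only: cannot be pushed. Origin: on the pivot axis at table height.
- spray_can: Loose spray can, 56 mm wide and about 130 mm tall, standing on the table; leave alone. Origin: centre of its underside.
- screwdriver: Loose screwdriver about 200 mm long, lying on the table; leave alone. Origin: under its middle.
- flange: Loose aluminium ring 70 mm wide, 22 mm high, hole 36 mm, lying on the table; leave alone. Origin: centre of its underside.
Not all that is in view belongs to the job. Leave any blue look-alike of the core_box alone.

How it is judged:
By the outcome, as a careful person would: the job done as asked, in the order asked, and still so for the second after the job is handed in, while the arm keeps its last pose, push and grip.
It also fails if it takes over 72 s, if anything falls off the work surface, if the arm or the gripper's body presses on something with over 40 N, if the wrist force passes 120 N, or if a joint passes its speed limit or range.

## Robot

A 6-joint arm with a two-finger parallel gripper is mounted at the origin on the work surface. World frame = base frame: x ahead of the robot, y to its left, z up, the work surface at z = 0. Lengths are in m, angles in rad, forces in N, time in s.
With the tool pointing down it reaches from about 0.35 to 0.775 m from the base axis. Payload 7.3 kg.
Tool frame: the origin (TCP) lies at the centre of the arm's flange, where the gripper is bolted on; the fingertips stand 178 mm ahead of it and the grasp point (between the pads) lies 159 mm ahead of it (tip_extent is the distance from the TCP to the fingertips, in m); z points along the fingers, y is the line along which they close (so a half turn about z gives the same grasp; the last joint's range is limited). The gripper opens to 92 mm and grips with 3 to 60 N. Pads are 19 mm wide; open, the fingers measure 130 mm over their backs; the gripper's body (75 mm by 190 mm) begins 47 mm behind the grasp point.
Start: joints at [1.045, 0.342, 1.524, -0, 1.275, -0.146], TCP at [0.195, 0.488, 0.405] pointing down, gripper open.
Joint ranges: [-2.53, 2.53], [-0.77, 2.02], [0.04, 2.7], [-1, 4.14], [0.28, 2.66], [-3.11, 3.11]. Speed limits (rad/s): [2.57, 2.57, 3.14, 3.14, 3.14, 3.14].

## Interface

Orientations are given as [roll, pitch, yaw] about the fixed x, y, z axes, in that order (R = Rz(yaw) Ry(pitch) Rx(roll)).
In Python, from cell import * gives the robot as it stands.
- The arm moves only by the tool arm_command, never from a script. Its arguments are lists of equal length, an entry for each row: "xyz": the shift along the world's x, y, z in mm, a list of three; "spin": the turn about the world's z in degrees. In form: {"xyz": [[tx, ty, tz], ...], "spin": [spin, ...]}. A call has 1 to 20 rows; each row shifts and turns the commanded pose from where the row before left it; what a row does not reach is not made up. A row lasts 1/10 s, in which the tool goes at most 50 mm and 8.59 degrees, less where a joint would pass 70% of its speed; a pose out of reach is approached as far as the arm can. A call with a gripper value outside its range is refused whole. "jaw" is the opening, from -1 (shut) to 1 (fully open), set as the call begins (left out, the last holds). The fingers move at their own pace and stop on an object; "squeeze" is the grip in N (left out, the last holds). Time passes only in rows, so rows that do not move let the fingers close. It gives the time, the measured TCP pose, the force, the opening and the grip force at its end, in the units of the state.
- observe(): the state, without advancing time (a new reading comes with each control period).
- read_camera(name): name is "scene" or "top" or "wrist"; returns a dict with "img" (384x512x3 uint8, red, green, blue), "depth" (384x512 float32, m along the optical axis (not along the pixel's ray), 0 where there is no reading), "fx", "fy", "cx", "cy" (pixels), "world_from_camera" (4x4, takes a point from camera to world coordinates). Camera axes: x right, y up, looking along -z (the intrinsics and any distortion apply to the point x, -y, -z); pixel columns grow to the right and rows downward; lengths in m; the calibration is good to about 2 mm. A picture is of the moment at which its call begins.
- hand_in(): hands the job in; it is judged then, once.
The state is a dict: "time": time; "qpos": joint angles; "qvel": joint speeds; "joint_efforts": joint torques, N m; "tool_pos": TCP position; "tool_rot": TCP orientation; "contact_force": force on the tool from outside, world axes, zero at the start; "torque": the same for the moment, N m; "opening": finger opening in m; "grip_force": force on a finger pad.
Only numpy, scipy, OpenCV 4.12 (cv2) and the standard library are available. Lean on these libraries where they do the work, as an engineer would, in place of code of your own. Each camera call takes 0.05 s, during which the arm holds its last target. There are 200 camera calls.

## Working session

There is one attempt and no reset: what is moved stays moved. The work goes in short steps, Python scripts to look and compute and a tool call to move; the robot and the scene stay as the last step left them, time stands still between calls to the robot, and variables do not carry over. Pictures are saved under pics/ and viewed, at most 10 in all, crops included, and the job is handed in when it is done.

Besides the shell and the picture viewer there is one more tool, called after "Call:" by a JSON object that holds its "op" and its "data". arm_command: Moves the arm, as the interface text tells. Its arguments: {"type":"object","properties":{"xyz":{"type":"array","items":{"type":"array","items":{"type":"number"}}},"spin":{"type":"array","items":{"type":"number"}},"jaw":{"type":"number"},"squeeze":{"type":"number"}},"required":["xyz","spin"]}

```bash
ls; mkdir -p pics
cat > h.py <<'E'
from cell import *
import numpy as np, cv2
def cam(n):
    c=read_camera(n); np.savez('%s.npz'%n,**{k:np.array(v) for k,v in c.items()}); return c
def pix(c,u,v,z=None):
    """world point at pixel; z: intersect with plane z, else depth"""
    M=c["world_from_camera"]; d=np.array([(u-c["cx"])/c["fx"],-(v-c["cy"])/c["fy"],-1.])
    dw=M[:3,:3]@d
    s=c["depth"][int(round(v)),int(round(u))] if z is None else (z-M[2,3])/dw[2]
    return M[:3,3]+s*dw
E
python3 - <<'E'
from h import *
for n in("top","scene"):
    c=cam(n); cv2.imwrite(f'pics/{n}0.png',cv2.resize(c["img"][:,:,::-1],(800,600),interpolation=cv2.INTER_CUBIC)); print({k:v for k,v in c.items() if k not in("img","depth")})
print(observe())
E
```

```text
pics
{'fx': 347.830533440042, 'fy': 347.830533440042, 'cx': 256.46200281053115, 'cy': 190.5430246747948, 'world_from_camera': array([[ 0.02370528,  0.99623412, -0.08340041,  0.47291646],
       [-0.99964641,  0.0226157 , -0.01398518, -0.03587738],
       [-0.01204635,  0.08370245,  0.99641798,  0.97198674],
       [ 0.        ,  0.        ,  0.        ,  1.        ]])}
{'fx': 460.9791781532467, 'fy': 460.9791781532467, 'cx': 260.74370045884194, 'cy': 194.73590698442578, 'world_from_camera': array([[ 0.49212346, -0.74131051,  0.45636961,  1.09429947],
       [ 0.87047633,  0.41348534, -0.26702216, -0.36869114],
       [ 0.00924419,  0.52866682,  0.84877909,  1.15900364],
       [ 0.        ,  0.        ,  0.        ,  1.        ]])}
{'time': 0.1, 'qpos': array([ 1.04500205e+00,  3.42622796e-01,  1.52491245e+00, -2.07710306e-05,
        1.27539713e+00, -1.46028139e-01]), 'qvel': array([-0.00027396, -0.00188508, -0.00240493,  0.00078329, -0.00077917,
       -0.00058211]), 'joint_efforts': array([ 1.28996486e-03, -4.32003129e+01, -2.44697410e+01,  7.19611812e-02,
        5.26505650e-02, -4.76084111e-06]), 'tool_pos': array([0.19455254, 0.48748877, 0.40413316]), 'tool_rot': array([-3.14026430e+00, -1.75291274e-04,  2.76183246e+00]), 'contact_force': array([-0.72719499,  0.73172027, -0.09364287]), 'torque': array([-0.01691835, -0.00541556, -0.01512883]), 'grip_force': 0.0, 'opening': 0.0917436192267936}
```

View pics/top0.png

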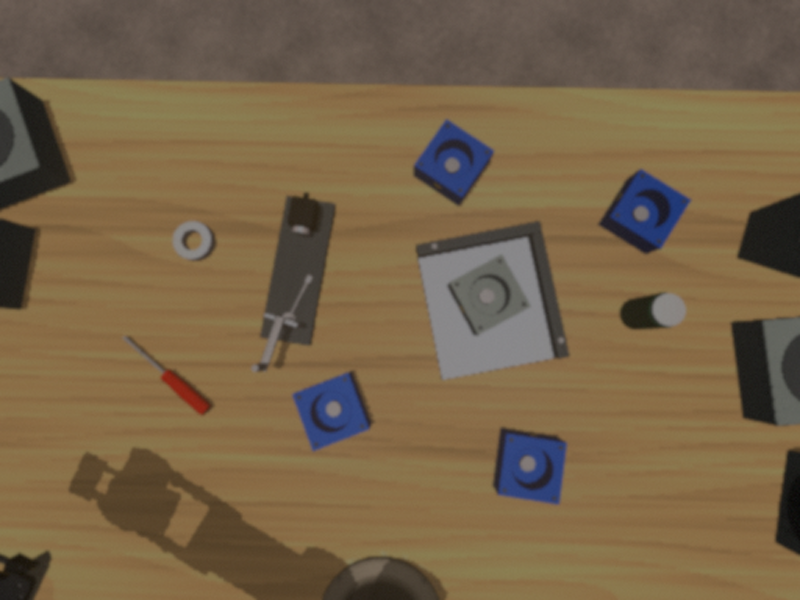

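View pics/scene0.png

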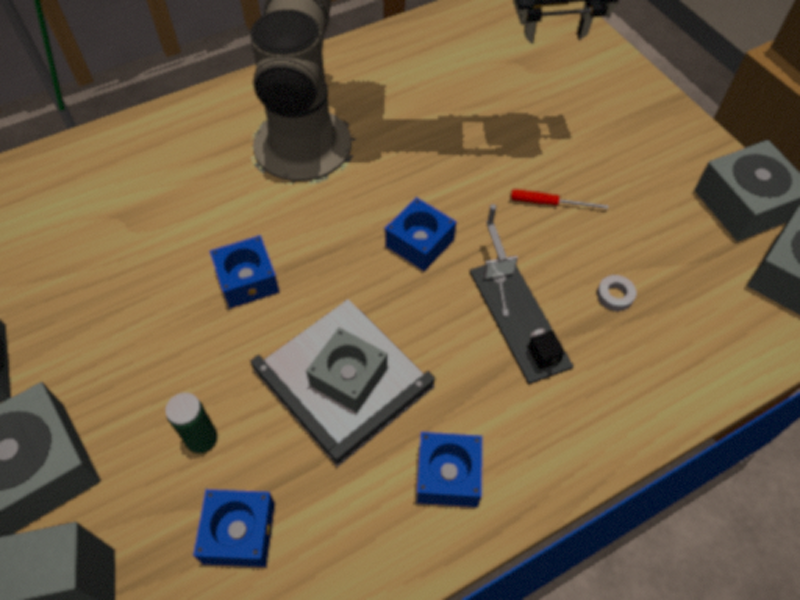

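Run:
```python
import cv2,numpy as np
c=np.load('top.npz'); i=c['img'][:,:,::-1]
cv2.imwrite('pics/c1.png',cv2.resize(i[115:250,160:370],None,fx=3.8,fy=3.8,interpolation=cv2.INTER_CUBIC))
```

```text
(no output)
```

View pics/c1.png

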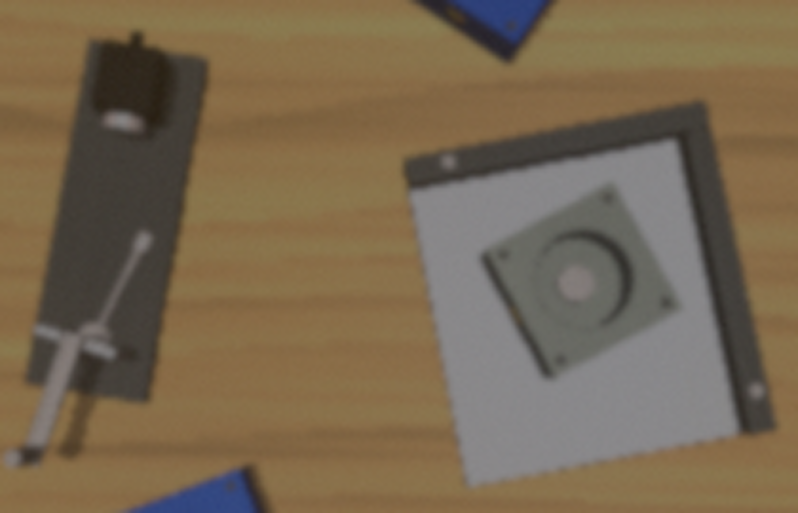

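```bash
cat > m.py <<'E'
from h import pix
import numpy as np
c=np.load('top.npz')
P=lambda u,v,z: pix(c,160+u/3.8-.37,115+v/3.8-.37,z)[:2]
def fit(model,img):
    m=np.array(model,float);i=np.array(img);mc,ic=m.mean(0),i.mean(0)
    U,S,V=np.linalg.svd((m-mc).T@(i-ic));R=V.T@np.diag([1,np.linalg.det(V.T@U.T)])@U.T
    t=ic-R@mc;print(np.round(t,4),'yaw deg',np.degrees(np.arctan2(R[1,0],R[0,0])).round(2),'res mm',((i-(m@R.T+t))*1e3).round(1).tolist());return t,R
print('nest');nt,nR=fit([(.12,-.11),(.12,.11),(-.12,-.11),(-.12,.11)],[P(707,102,.04),P(405,160,.04),P(775,430,.04),P(468,487,.01)])
print('box');bt,bR=fit([(.05,.05),(.05,-.05),(-.05,-.05),(-.05,.05)],[P(482,255,.07),P(612,183,.07),P(680,307,.07),P(550,378,.07)])
print('viewer');vt,vR=fit([(.13,.045),(.13,-.045),(-.13,-.045),(-.13,.045)],[P(90,38,.012),P(208,57,.012),P(148,401,.012),P(27,382,.012)])
print('box in nest',nR.T@(bt-nt))
home=nt+nR@[.05,-.04];stud=nt+nR@[.05,.01];piv=vt+vR@[-.09,0];lens=piv+vR@[.15,0]
a=np.arctan2(*(lens-piv)[::-1]);b=np.arctan2(*(stud-piv)[::-1]);n=(a+b)/2
print('home',home,'stud',stud,'piv',piv,'lens dir',a,'stud dir',b,'normal',n,'rel viewer',n-a)
post=lambda n:piv-.085*np.array([np.cos(n),np.sin(n)])
print('post rest',post(a-.15),'goal',post(n),'seen post',P(15,458,.125),'pointer tip seen',P(143,240,.015),'exp',piv+.083*np.array([np.cos(a-.3),np.sin(a-.3)]))
E
python3 m.py
```

```text
nest
[ 0.5508 -0.179 ] yaw deg 12.16 res mm [[-1.3, -0.4], [-1.5, -0.8], [1.5, 2.3], [1.2, -1.1]]
box
[ 0.5572 -0.1687] yaw deg 29.77 res mm [[-2.6, -0.3], [-0.4, -2.0], [1.9, 0.6], [1.1, 1.8]]
viewer
[0.6013 0.1619] yaw deg -7.84 res mm [[-1.0, -0.3], [-1.3, 0.6], [1.4, 0.1], [0.8, -0.4]]
box in nest [0.00847794 0.00868692]
home [ 0.60808194 -0.20757803] stud [ 0.59754968 -0.1586999 ] piv [0.51209878 0.17414097] lens dir -0.1367954297069266 stud dir -1.3194917712508563 normal -0.7281436004788915 rel viewer -0.5913481707719649
post rest [0.43057058 0.19818577] goal [0.44865384 0.23070721] seen post [0.43013554 0.19868683] pointer tip seen [0.58480314 0.14267425] exp [0.58730608 0.13902882]
```

Call:
{"op": "arm_command", "data": {"xyz": [[40,-20,0],[40,-20,0],[40,-20,0],[40,-20,0],[40,-20,0],[40,-20,0],[3,-46.2,0],[3,-46.2,0],[3,-46.2,0],[3,-46.2,0],[3,-46.2,0],[3,-46.2,0],[3,-46.2,0],[3,-46.2,0],[3,-46.2,0],[3,-46.2,0],[3,-46.2,0],[3,-46.2,0],[0,0,0],[0,0,0]], "spin": [0,0,0,0,0,0,4.24,4.24,4.24,4.24,4.24,4.24,4.24,4.24,0,0,0,0,0,0], "jaw": 0.09}}

```text
time: 2.1
tool_pos: [0.4704, -0.1875, 0.4041]
tool_rot: [3.14, -0.001, -2.932]
contact_force: [0.5, 0.4, 0.1]
opening: 0.0504
grip_force: 0.0
```

Run:
```python
from h import *
c=cam("wrist"); cv2.imwrite('pics/w0.png',cv2.resize(c["img"][:,:,::-1],(800,600),interpolation=cv2.INTER_CUBIC))
```

```text
(no output)
```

View pics/w0.png

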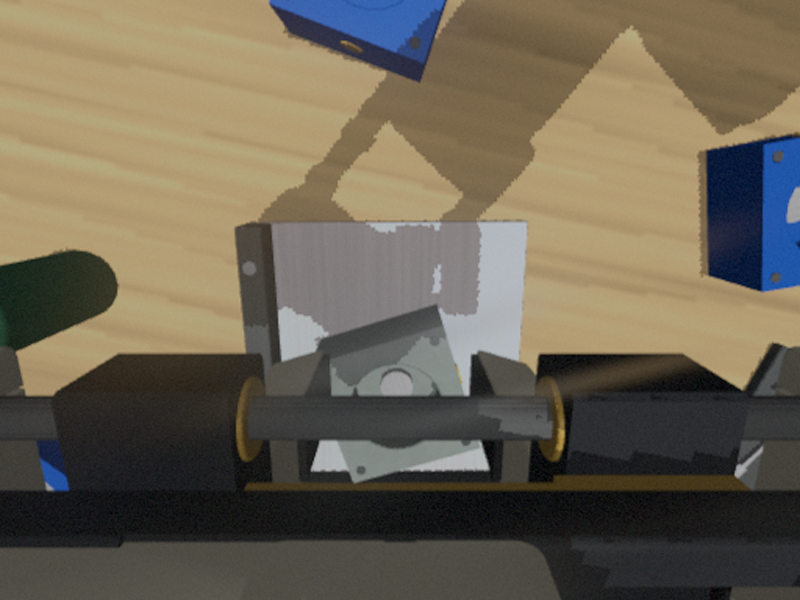

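Call:
{"op": "arm_command", "data": {"xyz": [[0,0,-40],[0,0,-40],[0,0,-40],[0,0,-40],[0,0,-30],[0,0,-8],[0,0,0],[0,0,0]], "spin": [0,0,0,0,0,0,0,0]}}

```text
time: 2.95
tool_pos: [0.4713, -0.1864, 0.2082]
tool_rot: [-3.14, 0.002, -2.928]
contact_force: [-0.2, -0.0, 0.7]
opening: 0.0502
grip_force: 0.0
```

Call:
{"op": "arm_command", "data": {"xyz": [[4.89,1.05,0],[4.89,1.05,0],[4.89,1.05,0],[4.89,1.05,0],[4.89,1.05,0],[4.89,1.05,0],[4.89,1.05,0],[4.89,1.05,0],[4.89,1.05,0],[4.89,1.05,0],[4.89,1.05,0],[2.93,0.63,0],[2.93,0.63,0]], "spin": [0,0,0,0,0,0,0,0,0,0,0,0,0]}}

```text
time: 4.25
tool_pos: [0.5305, -0.1739, 0.2067]
tool_rot: [3.141, -0.0, -2.929]
contact_force: [-2.8, 1.5, 0.4]
opening: 0.0502
grip_force: 1.3
```

Call:
{"op": "arm_command", "data": {"xyz": [[1.96,0.42,0],[1.96,0.42,0],[0,0,0]], "spin": [0,0,0]}}

```text
time: 4.55
tool_pos: [0.5345, -0.1732, 0.2068]
tool_rot: [-3.141, 0.001, -2.929]
contact_force: [-1.9, 0.2, -0.2]
opening: 0.0498
grip_force: 0.4
```

Call:
{"op": "arm_command", "data": {"xyz": [[1.96,0.42,0],[1.96,0.42,0],[0,0,0]], "spin": [0,0,0]}}

```text
time: 4.85
tool_pos: [0.5384, -0.1724, 0.2068]
tool_rot: [-3.141, 0.001, -2.93]
contact_force: [-1.4, -0.3, 0.0]
opening: 0.0501
grip_force: 0.5
```

Call:
{"op": "arm_command", "data": {"xyz": [[0.98,0.21,0],[0.98,0.21,0],[0,0,0]], "spin": [0,0,0]}}

```text
time: 5.15
tool_pos: [0.5396, -0.1721, 0.2068]
tool_rot: [3.141, -0.001, -2.929]
contact_force: [-5.2, -2.6, 2.5]
opening: 0.05
grip_force: 3.0
```

Call:
{"op": "arm_command", "data": {"xyz": [[0.98,0.21,0],[0,0,0]], "spin": [0,0]}}

```text
time: 5.35
tool_pos: [0.54, -0.1722, 0.2068]
tool_rot: [3.141, -0.003, -2.929]
contact_force: [-9.3, -3.6, 5.4]
opening: 0.0497
grip_force: 5.2
```

Call:
{"op": "arm_command", "data": {"xyz": [[-4.89,-1.05,0],[-9.78,-2.1,0],[0,0,45],[0,0,45],[5.04,8.62,0],[5.04,8.62,0],[5.04,8.62,0],[5.04,8.62,0],[5.04,8.62,0],[5.04,8.62,0],[5.04,8.62,0],[5.04,8.62,0],[5.04,8.62,0],[5.04,8.62,0],[5.04,8.62,0],[0,0,0]], "spin": [0,0,0,0,-8.18,-8.18,-8.18,-8.18,-8.18,-8.18,-8.18,-8.18,-8.18,-8.18,-8.18,0]}}

```text
time: 6.95
tool_pos: [0.582, -0.0792, 0.2968]
tool_rot: [3.14, -0.0, 1.783]
contact_force: [-1.8, -0.3, 0.2]
opening: 0.0501
grip_force: 0.0
```

Run:
```python
from h import *
c=cam("scene"); i=c["img"][150:310,140:300,::-1]
cv2.imwrite('pics/s1.png',cv2.resize(i,(600,600),interpolation=cv2.INTER_CUBIC)); print(observe()['tool_pos'],observe()['tool_rot'],observe()['qpos'])
```

```text
[ 0.5816934  -0.0797337   0.29671159] [3.14106964e+00 1.17080580e-04 1.78754039e+00] [-2.66750319e-01  5.54922459e-01  1.49527466e+00  1.57239512e-04
  1.09087804e+00 -4.83566978e-01]
```

View pics/s1.png

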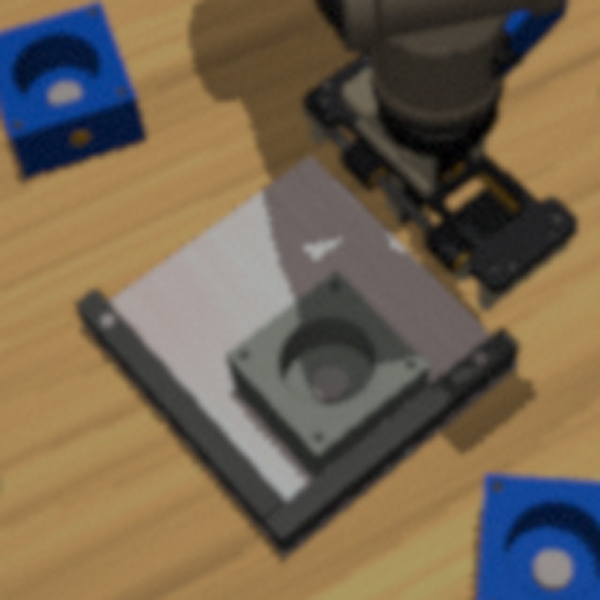

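Call:
{"op": "arm_command", "data": {"xyz": [[0,0,-45],[0,0,-35],[0,0,-10],[0,0,0],[1.05,-4.89,0],[1.05,-4.89,0],[1.05,-4.89,0],[1.05,-4.89,0],[1.05,-4.89,0],[1.05,-4.89,0],[1.05,-4.89,0],[1.05,-4.89,0],[1.05,-4.89,0],[1.05,-4.89,0],[1.05,-4.89,0],[1.05,-4.89,0]], "spin": [0,0,0,0,0,0,0,0,0,0,0,0,0,0,0,0]}}

```text
time: 8.6
tool_pos: [0.5945, -0.1389, 0.2067]
tool_rot: [-3.141, -0.0, 1.784]
contact_force: [-0.9, 3.5, 1.5]
opening: 0.0502
grip_force: 1.7
```

Call:
{"op": "arm_command", "data": {"xyz": [[0.63,-2.93,0],[0.42,-1.96,0],[0.42,-1.96,0],[0,0,0]], "spin": [0,0,0,0]}}

```text
time: 9.0
tool_pos: [0.5959, -0.1459, 0.2067]
tool_rot: [3.142, 0.0, 1.783]
contact_force: [-0.2, 1.7, 0.6]
opening: 0.0504
grip_force: 0.5
```

Call:
{"op": "arm_command", "data": {"xyz": [[0.21,-0.98,0],[0.21,-0.98,0],[0,0,0]], "spin": [0,0,0]}}

```text
time: 9.3
tool_pos: [0.5963, -0.1475, 0.2067]
tool_rot: [3.142, 0.0, 1.784]
contact_force: [-0.1, 2.2, 0.4]
opening: 0.0497
grip_force: 1.1
```

Call:
{"op": "arm_command", "data": {"xyz": [[0.21,-0.98,0],[0.21,-0.98,0],[0,0,0]], "spin": [0,0,0]}}

```text
time: 9.6
tool_pos: [0.5965, -0.1484, 0.2067]
tool_rot: [-3.141, -0.002, 1.784]
contact_force: [-1.9, 7.4, 2.7]
opening: 0.0501
grip_force: 4.1
```

Call:
{"op": "arm_command", "data": {"xyz": [[0.21,-0.98,0],[0,0,0]], "spin": [0,0]}}

```text
time: 9.8
tool_pos: [0.5966, -0.1487, 0.2067]
tool_rot: [-3.14, -0.003, 1.784]
contact_force: [-3.6, 11.3, 4.6]
opening: 0.0498
grip_force: 5.9
```

Call:
{"op": "arm_command", "data": {"xyz": [[-1.05,4.89,0],[-2.1,9.78,0],[0,0,45],[0,0,45],[-5.4,-7.95,0],[-5.4,-7.95,0],[-5.4,-7.95,0],[-5.4,-7.95,0],[-5.4,-7.95,0],[-5.4,-7.95,0],[-5.4,-7.95,0],[-5.4,-7.95,0],[-5.4,-7.95,0],[-5.4,-7.95,0],[-5.4,-7.95,0],[0,0,-45],[0,0,-35],[0,0,-10],[0,0,0]], "spin": [0,0,0,0,8.18,8.18,8.18,8.18,8.18,8.18,8.18,8.18,8.18,8.18,8.18,0,0,0,0]}}

```text
time: 11.7
tool_pos: [0.5341, -0.223, 0.2056]
tool_rot: [3.14, -0.002, -2.929]
contact_force: [-0.1, -0.2, -0.1]
opening: 0.0503
grip_force: 0.0
```

Call:
{"op": "arm_command", "data": {"xyz": [[4.89,1.05,0],[4.89,1.05,0],[1.96,0.42,0],[1.96,0.42,0],[0,0,0]], "spin": [0,0,0,0,0]}}

```text
time: 12.2
tool_pos: [0.5484, -0.2202, 0.2073]
tool_rot: [-3.141, 0.001, -2.929]
contact_force: [-1.0, 0.0, 0.3]
opening: 0.0495
grip_force: 0.0
```

Call:
{"op": "arm_command", "data": {"xyz": [[0.98,0.21,0],[0.98,0.21,0],[0,0,0]], "spin": [0,0,0]}}

```text
time: 12.5
tool_pos: [0.5498, -0.2199, 0.2067]
tool_rot: [3.141, -0.001, -2.929]
contact_force: [-2.5, -0.4, 0.0]
opening: 0.0502
grip_force: 1.2
```

Call:
{"op": "arm_command", "data": {"xyz": [[0.98,0.21,0],[0.49,0.1,0],[0,0,0]], "spin": [0,0,0]}}

```text
time: 12.8
tool_pos: [0.5503, -0.2198, 0.2067]
tool_rot: [3.14, -0.004, -2.929]
contact_force: [-9.1, -1.0, 5.3]
opening: 0.0499
grip_force: 4.5
```

Call:
{"op": "arm_command", "data": {"xyz": [[-4.89,-1.05,0],[-9.78,-2.1,0],[0,0,45],[0,0,45],[0,0,43],[-9.55,38.3,0],[-9.55,38.3,0],[-9.55,38.3,0],[-9.55,38.3,0],[-9.55,38.3,0],[-9.55,38.3,0],[-9.55,38.3,0],[-9.55,38.3,0],[-9.55,38.3,0],[-9.55,38.3,0],[-9.55,38.3,0],[0,0,0],[0,0,0]], "spin": [0,0,0,0,0,-4.9,-4.9,-4.9,-4.9,-4.9,-4.9,-4.9,-4.9,-4.9,-4.9,-4.9,0,0], "jaw": 1}}

```text
time: 14.6
tool_pos: [0.4313, 0.1989, 0.3397]
tool_rot: [3.141, 0.0, 2.416]
contact_force: [-0.1, 0.2, 0.0]
opening: 0.0917
grip_force: 0.0
```

Run:
```python
from h import *
print(observe()['tool_pos'],observe()['tool_rot'])
c=cam("top"); i=c["img"][115:250,160:370,::-1]
cv2.imwrite('pics/t2.png',cv2.resize(i,None,fx=3.8,fy=3.8,interpolation=cv2.INTER_CUBIC))
```

```text
[0.43133431 0.19890686 0.33967918] [3.14137084e+00 3.39888057e-04 2.41629984e+00]
```

View pics/t2.png

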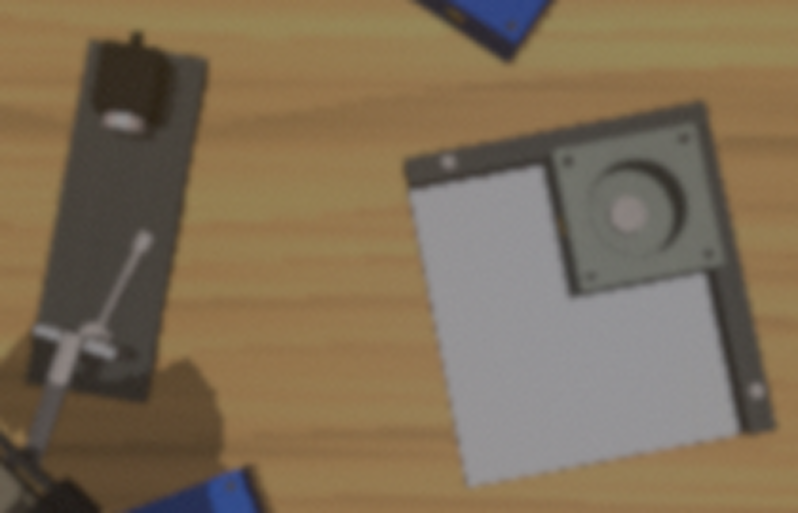

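Call:
{"op": "arm_command", "data": {"xyz": [[0,0,-30],[0,0,-30],[0,0,-11],[0,0,0]], "spin": [0,0,0,0]}}

```text
time: 15.05
tool_pos: [0.4318, 0.1975, 0.2676]
tool_rot: [-3.139, -0.002, 2.412]
contact_force: [-0.3, 0.4, 0.4]
opening: 0.0917
grip_force: 0.0
```

Call:
{"op": "arm_command", "data": {"xyz": [[0,0,0],[0,0,0],[0,0,0],[0,0,0],[0,0,0],[0,0,0],[0,0,0],[0,0,0]], "spin": [0,0,0,0,0,0,0,0], "jaw": -1, "squeeze": 15}}

```text
time: 15.85
tool_pos: [0.4318, 0.1986, 0.2687]
tool_rot: [3.142, -0.0, 2.413]
contact_force: [0.3, -0.2, -0.4]
opening: 0.0322
grip_force: 0.0
```

Call:
{"op": "arm_command", "data": {"xyz": [[0,0,0],[0,0,0],[0,0,0],[0,0,0],[0,0,0],[0,0,0]], "spin": [0,0,0,0,0,0]}}

```text
time: 16.45
tool_pos: [0.432, 0.1988, 0.2688]
tool_rot: [3.141, 0.0, 2.413]
contact_force: [2.0, 4.1, -2.7]
opening: 0.0114
grip_force: 15.0
```

```bash
cat >> m.py <<'E'
print('--- after')
for a_,b_ in (((.05,-.04),None),):
    print('box');bt,bR=fit([(.05,.05),(.05,-.05),(-.05,-.05),(-.05,.05)],[P(555,150,.07),P(697,122,.07),P(722,267,.07),P(573,295,.07)])
print('box in nest',nR.T@(bt-nt))
for s in np.linspace(0,1,6): print(s,post(a-.15+s*(n-a+.15)))
E
python3 m.py | tail -10
```

```text
--- after
box
[ 0.6079 -0.2064] yaw deg 10.5 res mm [[-0.8, -1.8], [2.6, -1.0], [0.8, -0.1], [-2.5, 3.0]]
box in nest [ 0.0500965  -0.03883722]
0.0 [0.43057058 0.19818577]
0.2 [0.43300766 0.20527928]
0.4 [0.43606058 0.21213034]
0.6000000000000001 [0.43970557 0.21868559]
0.8 [0.44391425 0.22489399]
1.0 [0.44865384 0.23070721]
```

Call:
{"op": "arm_command", "data": {"xyz": [[1.2,3.55,0],[1.24,3.54,0],[1.5,3.45,0],[1.55,3.4,0],[1.8,3.3,0],[1.85,3.26,0],[2.1,3.1,0],[2.1,3.1,0],[2.35,2.9,0],[2.4,2.9,0],[0,0,0],[0,0,0],[0,0,0]], "spin": [0,0,0,0,0,0,0,0,0,0,0,0,0]}}

```text
time: 17.75
tool_pos: [0.4496, 0.2312, 0.2686]
tool_rot: [-3.141, -0.001, 2.413]
contact_force: [-5.8, 0.2, 1.7]
opening: 0.0115
grip_force: 15.0
```

Run:
```python
from h import *
c=cam("top"); i=c["img"][160:230,160:260,::-1]
cv2.imwrite('pics/t3.png',cv2.resize(i,None,fx=8,fy=8,interpolation=cv2.INTER_CUBIC))
```

```text
(no output)
```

View pics/t3.png

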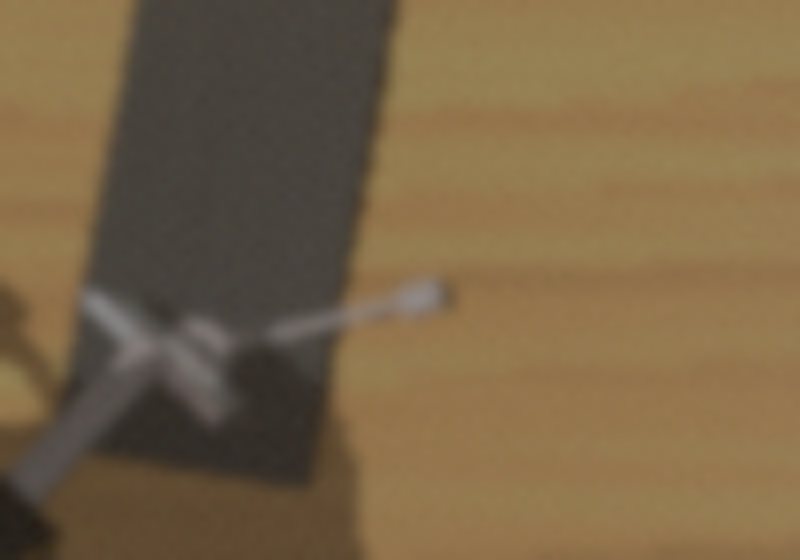

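```bash
cat >> m.py <<'E'
print('--- needle')
Q=lambda u,v: pix(c,160+u/8-.44,160+v/8-.44,.015)[:2]
an=lambda v:np.arctan2(v[1],v[0])
S=P(562,226,.042);print('stud seen',S,'calc',stud,'bearing',an(S-piv),an(stud-piv))
A,B,T=Q(275,334),Q(400,302),Q(447,293)
print(A,B,T,'needle dir',an(B-A),an(T-A),'from piv',an(T-piv),an(B-piv),an(A-piv),np.linalg.norm(T-piv))
C=c['world_from_camera']
t=np.array([.4496,.2312]);print('post from tcp: normal',an(piv-t),'goal',n,'len',np.linalg.norm(piv-t))
# rest needle direction check (needle bend)
A0,T0=P(103,312,.015),P(143,240,.015);print('rest needle',an(T0-A0),an(T0-piv),'exp',a-.3)
E
python3 m.py | sed -n '/needle/,$p'
```

```text
--- needle
stud seen [ 0.59822506 -0.15906507] calc [ 0.59754968 -0.1586999 ] bearing -1.3178548568677921 -1.3194917712508563
[0.51928624 0.14939093] [0.53133171 0.10659087] [0.53481507 0.09045344] needle dir -1.2964566549301137 -1.3131717554342526 from piv -1.3057412425444945 -1.2934152653924755 -1.2881682477257794 0.08671581142253583
post from tcp: normal -0.7399305739379207 goal -0.7281436004788915 len 0.0846275984505415
rest needle -0.4708261509974988 -0.40846198179924575 exp -0.4367954297069266
```

Run:
```python
from h import *
cs=[cam("top") for _ in range(6)]; t=np.mean([c["img"].astype(float) for c in cs],0)
w=cam("wrist"); s=np.mean([cam("scene")["img"].astype(float) for _ in range(6)],0)
np.save('tavg.npy',t); np.save('savg.npy',s)
a=cv2.resize(np.clip(t[188:210,185:222,::-1]*1.4,0,255).astype(np.uint8),(400,238),interpolation=cv2.INTER_CUBIC)
b=cv2.resize(np.clip(s[155:215,290:350,::-1]*1.4,0,255).astype(np.uint8),(360,360),interpolation=cv2.INTER_CUBIC)
d=cv2.resize(w["img"][:,:,::-1],(400,300))
o=np.zeros((600,800,3),np.uint8);o[:238,:400]=a;o[:360,400:760]=b;o[250:550,:400]=d
cv2.imwrite('pics/m4.png',o)
```

```text
(no output)
```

View pics/m4.png

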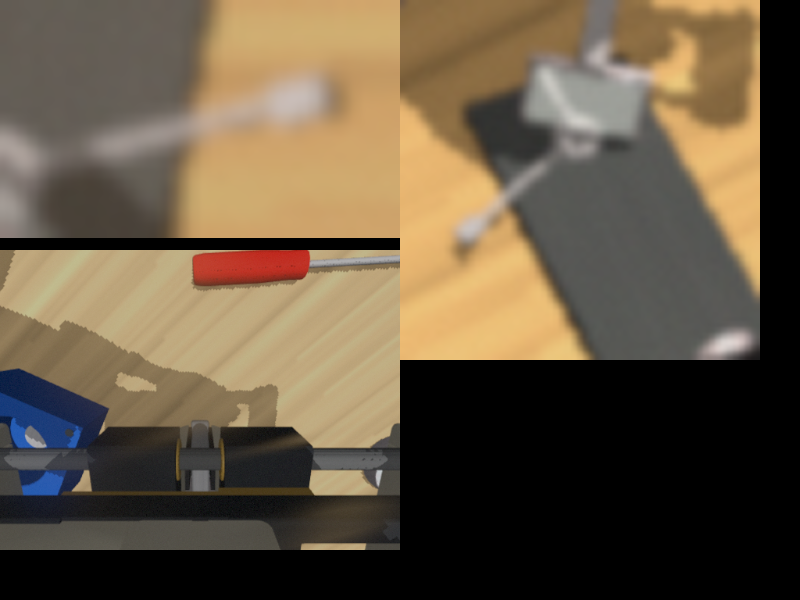

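```bash
cat > n.py <<'E'
import io,contextlib
with contextlib.redirect_stdout(io.StringIO()):
    from m import *
import sys
for f,name,cols,rng in (('tavg.npy','top',range(194,216),lambda u:198.6-(u-196)*.25),('savg.npy','scene',None,None)):
    im=np.load(f)[:,:,2]; cc=np.load(name+'.npz'); pts=[]
    if name=='top':
        for u in cols:
            v0=rng(u); vs=np.arange(int(round(v0))-4,int(round(v0))+5); b=im[vs,u]; bg=np.interp(vs,[vs[0],vs[-1]],[b[:2].mean(),b[-2:].mean()]);w=np.clip(b-bg-.25*(b-bg).max(),0,None)
            pts.append((u,(w*vs).sum()/w.sum()))
    else:
        for u in range(303,315):   # cols in scene, panel x=400+6(u-290)
            v0=155+(168-(6*(u-290)+3-150)*.8)/6; vs=np.arange(int(round(v0))-4,int(round(v0))+5); b=im[vs,u]; bg=np.interp(vs,[vs[0],vs[-1]],[b[:2].mean(),b[-2:].mean()]);w=np.clip(b-bg-.25*(b-bg).max(),0,None)
            pts.append((u,(w*vs).sum()/w.sum()))
    W=np.array([pix(cc,u,v,.015)[:2] for u,v in pts])
    m,k=np.polyfit(W[:,1],W[:,0],1); r=(W[:,0]-m*W[:,1]-k)*1e3
    print(name,'dir',np.arctan2(-1,-m),'res',r.round(1),'x at piv y',m*piv[1]+k-piv[0],'miss at stud mm',(m*stud[1]+k-stud[0])*1e3)
    print(' far end from piv',an(W[np.argmin(W[:,1])]-piv), 'stud',b if 0 else an(stud-piv))
E
python3 n.py
```

```text
top dir -1.3046830093197197 res [ 0.4 -0.1 -0.4 -0.3 -0.1 -0.1 -0.3 -0.2 -0.1  0.2  0.1 -0.1  0.3  0.4
  0.2  0.6  0.6  0.2  0.4  0.4 -0.3 -1.7] x at piv y 0.001121465426088375 miss at stud mm 6.395738714540133
 far end from piv -1.3114074205062756 stud -1.3194917712508563
scene dir -1.3089960099835667 res [ 1.5  0.7 -0.6 -0.7 -0.4 -1.1 -0.4 -0.1 -0.6 -0.3  0.6  1.4] x at piv y -0.001439858159345997 miss at stud mm 2.2940143733974905
 far end from piv -1.3085321083918369 stud -1.3194917712508563
```

Call:
{"op": "arm_command", "data": {"xyz": [[0.3,0.3,0],[0,0,0],[0,0,0],[0,0,0],[0,0,0]], "spin": [0,0,0,0,0]}}

```text
time: 18.95
tool_pos: [0.4499, 0.2314, 0.2685]
tool_rot: [-3.141, -0.001, 2.413]
contact_force: [-4.8, 0.7, 1.0]
opening: 0.0115
grip_force: 15.0
```

```bash
python3 - <<'E'
from h import *
for n,f in(("top",'tavg'),("scene",'savg')): np.save(f+'.npy',np.mean([cam(n)["img"].astype(float) for _ in range(12)],0))
t=np.load('savg.npy')
cv2.imwrite('pics/end.png',cv2.resize(np.clip(t[:,:,::-1]*1.2,0,255).astype(np.uint8),(800,600)))
print(observe())
E
python3 n.py
```

```text
{'time': 20.15, 'qpos': array([ 3.23456512e-01,  4.63716920e-01,  1.75804284e+00,  4.87835837e-04,
        9.20602687e-01, -5.19151046e-01]), 'qvel': array([-9.32200202e-06,  6.33791770e-05, -1.31155175e-04, -1.01388915e-03,
        1.00161941e-03, -3.82505246e-04]), 'joint_efforts': array([ -1.26393098, -43.80065918, -21.46921992,  -0.44882605,
        -1.39375772,  -0.06755896]), 'tool_pos': array([0.44986363, 0.23144373, 0.26855184]), 'tool_rot': array([-3.14111677e+00, -7.18899169e-04,  2.41310826e+00]), 'contact_force': array([-4.96247165, -0.37868727,  0.91541321]), 'torque': array([-0.05174058,  0.87638649, -0.11003747]), 'grip_force': 15.000067502260208, 'opening': 0.011428620120962863}
top dir -1.312804665884929 res [ 0.5 -0.  -0.3 -0.3 -0.3  0.  -0.1 -0.1 -0.3  0.3  0.1 -0.1 -0.2  0.2
  0.3  0.2  0.8  0.5  0.1  0.1 -0.4 -1.1] x at piv y 0.001172747320512424 miss at stud mm 3.5493063752777276
 far end from piv -1.311474253729763 stud -1.3194917712508563
scene dir -1.3200055084392932 res [ 1.4  0.1 -0.6 -0.3 -0.2 -0.7 -0.1 -0.2 -0.3 -0.5  0.3  1.1] x at piv y -0.0014249775403277765 miss at stud mm -1.6072166105262076
 far end from piv -1.3206651895037997 stud -1.3194917712508563
```

View pics/end.png

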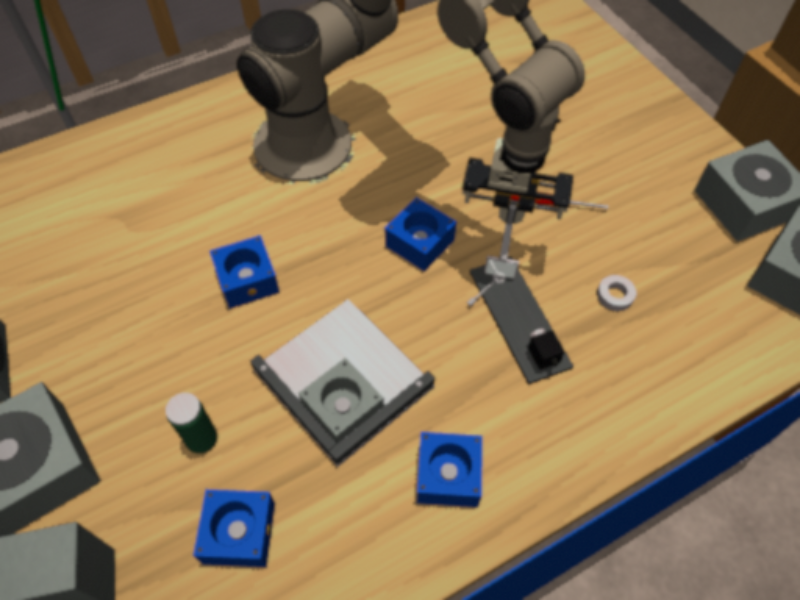

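The box sits flush in the corner and the mirror is held. The two cameras put the view within +3.5 mm and −1.6 mm of the stud centre, so I'm handing in.

```bash
python3 -c "
from cell import *
print(hand_in())"
```

```text
the job is handed in; nothing more can be done
None
```

I handed the job in at about 20 s: the core box was pushed against both fence bars, and the gripper still holds the mirror with the camera's view within about 4 mm of the stud's centre, estimated from the pointer in two cameras. The hand-in gave no verdict.

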